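# Tighten a loose lens ring on the stall's snowflake projector with its two-pin spanner

## Task

The lens of the snowflake projector on the stall counter has come loose: take the two-pin lens spanner from the steel tray, set both pins fully into the two holes of the lens retaining ring, and only then turn the ring clockwise, gently, until it comes up tight. Keep the pins off the glass and the gripper off the projector, lay the spanner back across the rims of the tray as you found it, and leave the goods and tools around it alone.

Things in the scene. Friction and masses are not known exactly. Their poses are not given: they have to be found in the camera images.
- projector: dark round image projector, 100 mm across, bolted lens up to the counter by a 150 x 110 mm foot plate (fixed). Origin: centre of the plate's underside; z up along the lens axis; x along the plate's long side; the bracket's arms and black knobs are on +-y. Nothing stands higher than the ring's face, 157 mm up. Soft rubber buffers under it sink straight down 1 mm per 4 N, 6 mm at most.
- ring_face (a point): centre of the ring's upper face on the lens axis, 157 mm above the counter, axes as the projector's (it does not turn with the ring). Steel ring, outer diameter 86, inner 58, 9 mm thick, two round through holes of 7 mm (1.5 mm chamfer) 36 mm either side of the axis. Which way the holes face is not measured: at the start their line is within 0.35 rad of x, either way.
- ring (a joint): how far the ring is from tight, rad: 0 tight against its stop, 0.5 to 0.8 at the start; clockwise from above tightens. A stiff thread takes 0.3 N m to turn it and it stays where left; it does not sink noticeably. This number does not tell where the holes are: that differs from lamp to lamp.
- lens: the glass lens inside the ring, 57 mm across, fixed; origin on the lens axis 9 mm below the ring's upper face; its crown is 4 mm below that face.
- tray: open steel service tray, 150 (x) x 98 (y) x 45 mm high, walls 4 mm, fixed; origin at the centre of its underside, z up. The spanner's bar lies across the two long rims, along y, its pins hanging inside.
- spanner_grip (a point): centre of the black grip block of the spanner, 44 (x, along the bar) x 14 (y) x 34 mm high, standing on the middle of a steel bar 124 x 12 x 8 mm; z up. Bar underside 25 mm, pin tips 50 mm below this point. At the ends of its prongs (10 mm square, brass screws on top) are two pins pointing down, 72 mm apart. 0.14 to 0.22 kg. In the tray this point is 70 mm above the counter.
- pin_a (a point): tip of the pin on the +x side of the spanner, 36 mm from its middle: 5 mm diameter, tapered tip, 7 mm long up to the square shoulder of its prong, which meets the ring's face when the pin is fully in; axes as the grip's.
- pin_b (a point): tip of the other, equal pin on the -x side of the spanner, 36 mm from its middle; axes as the grip's.
- tape: roll of paper tape lying flat, 52 mm across, 19 mm high; origin centre of underside; bystander.
- spare_ring: small plain steel ring of another lamp lying flat, 52 mm across, 8 mm high; origin centre of underside; bystander.
- screwdriver: screwdriver with black handle lying on the counter near the robot; bystander.
- bell: purple bell ornament, 68 mm across, 75 mm high, standing on its mouth; origin centre of underside; bystander.
- jar: small clear jar with steel cap, 60 mm across, 75 mm high; origin centre of underside; bystander.
- mug: blue mug, 80 mm across, 95 mm high; origin centre of underside; bystander.
- carton: closed cardboard ornament box, 85 x 85 x 90 mm; origin centre of underside; bystander.
Things that resemble listed ones, but are neither listed nor needed, are in the scene too. Of the things that look like the part that bears spanner_grip, the larger one is meant.

How it is judged (in metres and radians):
On the way, in this order (a step that is already met when the one before it is completed fails the run):
1. both pins well down in the ring's two holes while the ring is still loose (z of each of pin_a, pin_b in the frame of ring_face below -0.0045 m and horizontal distance between pin_a and ring_face between 0.032 and 0.04 m and horizontal distance between pin_b and ring_face between 0.032 and 0.04 m and value of joint ring above 0.3 rad), for 0.2 s.
2. the ring turned tight, with both pins still in its holes (value of joint ring below 0.04 rad and z of each of pin_a, pin_b in the frame of ring_face below -0.003 m), for 0.2 s.
At the end, for the whole second after the job is handed in: The ring is tight (within 0.04 rad of its stop) and the spanner lies level (within 0.1 rad) across the two long rims of the tray, pins hanging inside, its grip over the tray and within 15 mm of its long centre line, let go and at rest (value of joint ring below 0.04 rad and z of spanner_grip in the frame of tray between 0.066 and 0.074 m and x of spanner_grip in the frame of tray between -0.075 and 0.075 m and y of spanner_grip in the frame of tray between -0.015 and 0.015 m and angle between spanner_grip's own z axis and vertical below 0.1 rad and linear speed of spanner below 0.02 m/s); the robot touches nothing.
It fails at once if the spanner is forced on the projector or its ring (over 40 N on the pins and shoulders together) (contact force between spanner and projector above 40 N).
It fails at once if the spanner presses on the glass lens (contact force between spanner and lens above 1 N).
It fails at once if the gripper or the arm touches the projector itself (contact force between any of the fingers, the arm and projector above 1 N).
It fails at once if a tool or an ornament standing around is moved by more than 20 mm (distance of any of tape, spare_ring, screwdriver, bell, jar, mug, carton from where it was at the start of the episode above 0.02 m).
It also fails if it takes over 72 s, if anything falls off the work surface, if the arm or the gripper's body presses on something with over 40 N, if the wrist force passes 120 N, or if a joint passes its speed limit or range.

## Robot

A 6-joint arm with a two-finger parallel gripper is mounted at the origin on the work surface. World frame = base frame: x ahead of the robot, y to its left, z up, the work surface at z = 0. Lengths are in m, angles in degrees, forces in N, time in s.
With the tool pointing down it reaches from about 0.4 to 0.825 m from the base axis. Payload 7 kg.
Tool frame: the origin (TCP) lies at the very end of the fingers, on their centre line; the grasp point (between the pads) lies 19 mm behind it; y points along the fingers, x is the direction in which the jaws open and shut, and the axes are right-handed (so a half turn about y gives the same grasp; the last joint's range is limited). The gripper opens to 88 mm and grips with 3 to 60 N. Pads are 19 mm wide; open, the fingers measure 130 mm over their backs; the gripper's body (78 mm by 193 mm) begins 47 mm behind the grasp point.
Start: joints at [-48.696, 20.546, 0.682, 0, -70.136, -16.507], TCP at [0.283, -0.613, 0.227] pointing down, gripper open.
Joint ranges: [-176.03, 176.03], [-82.01, 121.73], [-58.28, 71.71], [-173.87, 95.51], [-174.79, -0.11], [-173.66, 173.66]. Speed limits (degrees/s): [136.94, 136.94, 172.46, 180, 180, 180].

## Interface

Orientations are given as [roll, pitch, yaw] about the fixed x, y, z axes, in that order (R = Rz(yaw) Ry(pitch) Rx(roll)).
In Python, from plant import ctrl gives the robot as it stands.
- The arm moves only by the shell command python3 -m crank 'ROWS'. ROWS is JSON, a list that holds one entry, the list of rows, each a list of 5 numbers: the closure, from -1 (fully open) to 1 (shut), then the shift along the tool's x, y, z in mm, then the turn about the tool's y in rad. In form: [[[claw, x, y, z, turn], ...]]. A call has 1 to 12 rows; each row is the pose to reach, as a shift and turn from the pose commanded when the call began, along the tool's axes at that moment; what a row does not reach only later rows make up. A row lasts 1/8 s, in which the tool goes at most 62.5 mm and 10.7 degrees, less where a joint would pass 70% of its speed; a pose out of reach is approached as far as the arm can. A call with a gripper value outside its range is refused whole. The fingers move at their own pace and stop on an object; the grip force is fixed at half the most. Time passes only in rows, so rows that repeat a pose let the fingers close. It gives the time, the measured TCP pose, the force and the opening at its end, in the units of the state.
- ctrl.get_obs(): the state, without advancing time (a new reading comes with each control period).
- ctrl.snapshot(name): name is "side" or "top" or "wrist"; returns the picture (480x640x3 uint8, red, green, blue); there is no depth.
- ctrl.camera_model(name): a dict with "fx", "fy", "cx", "cy" (pixels), "dist_coeffs" ([k1, k2, p1, p2, k3] as OpenCV has them; the pictures are not rectified), "origin" and "orientation" of the camera in the world; the wrist camera has in their place "hand_eye" (4x4, takes a point from camera to tool coordinates, whose origin is the TCP and whose axes are the tool frame's). Camera axes: x right, y down, z forward; pixel columns grow to the right and rows downward; lengths in m; the calibration is good to about 2 mm. A picture is of the moment at which its call begins: read the wrist's pose just before it. camera_model takes no time and is no camera call.
- ctrl.close_job(): hands the job in, once; it reports no verdict.
Trained networks look in the newest picture that a camera, given by its name, has taken for a name from the list of things; names that differ only in an ending like _2 or _b are one class to them, and where a whole thing is asked for, a point or a joint stands for the part that bears it (a point fixed in the world has none). Each returns a list of dicts, best first, with "confidence" (0 to 1); they miss things now and then, are a little off and sometimes report something else, mostly with a low value. They report only what shows in the picture. A call takes as long as a camera call. They do not tell look-alikes from the thing itself.
- ctrl.find_in(camera, name): "extent" ([left, top, width, height] in pixels, round what is visible of it).
The state is a dict: "clock": time; "joint_pos": joint angles; "qvel": joint speeds; "tau": joint torques, N m; "tool_pos": TCP position; "orientation": TCP orientation; "force": force on the tool from outside, world axes, zero at the start; "moment": the same for the moment, N m; "opening": finger opening in m.
Only numpy, scipy, OpenCV 4.12 (cv2) and the standard library are available. Lean on these libraries where they do the work, as an engineer would, in place of code of your own. Each camera call takes 0.05 s, during which the arm holds its last target.

## Working session

There is one attempt and no reset: what is moved stays moved. The work goes in short steps, Python scripts to look and compute and a shell command to move; the robot and the scene stay as the last step left them, time stands still between calls to the robot, and variables do not carry over. Pictures are saved under pics/ and viewed, and the job is handed in when it is done.

```bash
ls; mkdir -p pics
python3 - <<'E'
from plant import ctrl
import cv2,json
o=ctrl.get_obs();print(o)
for n in("side","top","wrist"):
    im=ctrl.snapshot(n);cv2.imwrite(f"pics/{n}0.png",im[:,:,::-1]);m=ctrl.camera_model(n);print(n,m)
    for t in("projector","tray","spanner_grip","ring"):
        print(t,[(d['extent'],round(d['confidence'],2)) for d in ctrl.find_in(n,t)][:4])
print(ctrl.get_obs()['clock'])
E
```

```text
pics
{'clock': 0.0, 'joint_pos': array([-4.86939571e+01,  2.05929267e+01,  6.35368451e-01, -2.06781992e-02,
       -7.01356005e+01, -1.65074759e+01]), 'qvel': array([ 0.02066655,  0.04714714, -0.09029043, -0.01428121, -0.0591543 ,
        0.08993494]), 'tau': array([-8.23904193e-04, -5.82716775e+01,  2.93055171e+01,  6.99745104e+00,
        6.75518837e-03, -1.47328960e-04]), 'tool_pos': array([ 0.28290413, -0.61233055,  0.22561621]), 'orientation': array([-8.99921648e+01, -9.48428078e-02,  1.14791518e+02]), 'force': array([ 0.72601301, -0.69085851,  0.23090028]), 'moment': array([-0.00538627, -0.02639148, -0.03623194]), 'opening': 0.08768699086568092}
side {'fx': 477.97074989544177, 'fy': 477.97074989544177, 'cx': 321.08054590898155, 'cy': 254.22245539975225, 'dist_coeffs': array([-0.12286826,  0.        ,  0.        ,  0.        ,  0.        ]), 'origin': array([0.04388198, 0.70791614, 0.76643881]), 'orientation': array([-126.8489104 ,   -0.97306764, -142.7483266 ])}
projector [([318.4, 197.6, 67.4, 82.3], 0.86), ([337.1, 288.5, 24.7, 24.4], 0.73)]
tray [([226.0, 287.3, 77.1, 72.0],
[... 566 characters left out ...]
, 37.9, 18.2], 0.79), ([189.1, 237.5, 63.4, 17.8], 0.66)]
ring [([370.8, 204.1, 42.1, 43.2], 0.76)]
wrist {'fx': 333.2676894568419, 'fy': 333.2676894568419, 'cx': 315.8090453936109, 'cy': 246.31302883525385, 'dist_coeffs': array([-0.01699259,  0.        ,  0.        ,  0.        ,  0.        ]), 'hand_eye': array([[ 9.99999285e-01,  1.07232796e-03, -5.29079954e-04,
         2.80160767e-04],
       [ 7.81327381e-04, -2.51032197e-01,  9.67978422e-01,
        -1.58031458e-01],
       [ 9.05174221e-04, -9.67978143e-01, -2.51032856e-01,
         6.76055148e-02],
       [ 0.00000000e+00,  0.00000000e+00,  0.00000000e+00,
         1.00000000e+00]])}
projector []
tray []
spanner_grip []
ring []
0.75
```

View pics/top0.png

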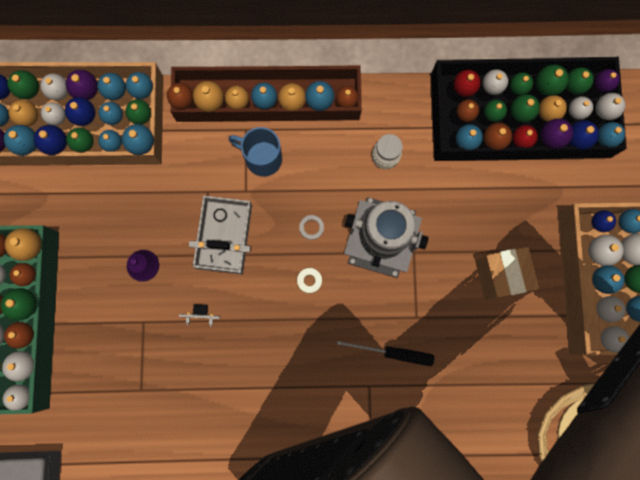

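View pics/side0.png

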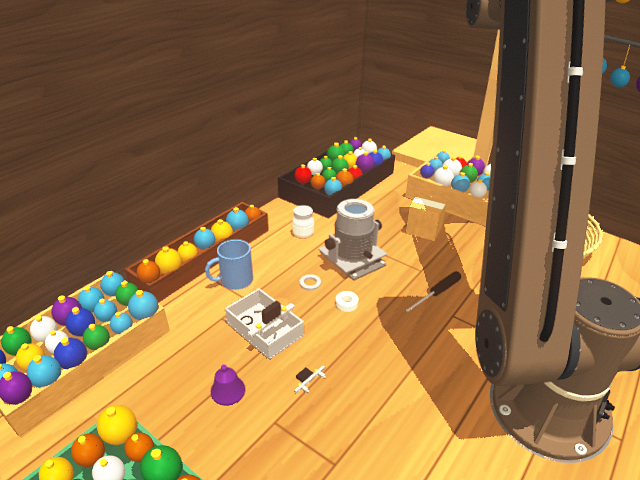

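Run:
```python
import cv2
a=cv2.imread('pics/top0.png')[180:340,160:440];cv2.imwrite('pics/top0c.png',cv2.resize(a,None,fx=2.8,fy=2.8,interpolation=cv2.INTER_CUBIC))
```

```text
(no output)
```

View pics/top0c.png

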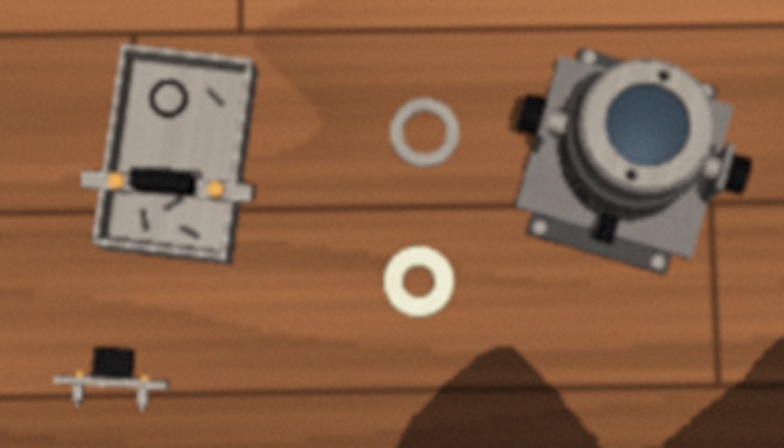

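The tray spanner is at px (218,245) in the top view. A smaller look-alike lies on the counter at px (200,315). The one across the tray rims, which is also the larger, is the one meant. The ring holes show at about (397,207) and (385,242).

```bash
cat > h.py <<'E'
import numpy as np,cv2
from scipy.spatial.transform import Rotation as R
from plant import ctrl
def cam(name,obs=None):
    m=ctrl.camera_model(name);K=np.array([[m['fx'],0,m['cx']],[0,m['fy'],m['cy']],[0,0,1]])
    if 'hand_eye' in m:
        T=np.eye(4);T[:3,:3]=R.from_euler('xyz',obs['orientation'],degrees=True).as_matrix();T[:3,3]=obs['tool_pos'];T=T@m['hand_eye']
    else:
        T=np.eye(4);T[:3,:3]=R.from_euler('xyz',m['orientation'],degrees=True).as_matrix();T[:3,3]=m['origin']
    return K,m['dist_coeffs'],T
def ray(c,px):
    K,d,T=c;p=cv2.undistortPoints(np.array([[px]],float),K,d)[0,0]
    return T[:3,3],T[:3,:3]@np.array([p[0],p[1],1])
def onz(c,px,z):
    o,v=ray(c,px);return o+v*(z-o[2])/v[2]
def proj(c,P):
    K,d,T=c;P=np.atleast_2d(P)
    Ti=np.linalg.inv(T);rv=cv2.Rodrigues(Ti[:3,:3])[0]
    return cv2.projectPoints(P.astype(float),rv,Ti[:3,3],K,d)[0][:,0]
E
python3 - <<'E'
from h import *
c=cam('top');f=lambda u,v:(160+u/2.8,180+v/2.8)
def s(n,u,v,z):print(n,onz(c,f(u,v),z).round(4),np.round(f(u,v),1))
s('h1',664,76,.157);s('h2',631,175,.157);s('ringc',647,125,.157)
s('screwL',115,180,.053);s('screwR',216,189,.053);s('grip',163,181,.087)
s('end',82,180,.053);s('end',252,192,.053)
for q in((126,45),(257,62),(231,262),(94,242)):s('tray',*q,.045)
s('tape',419,281,.019);s('spare',424,132,.008)
o=ctrl.get_obs();print(R.from_euler('xyz',o['orientation'],degrees=True).as_matrix().round(3))
E
```

```text
h1 [ 0.6111 -0.1664  0.157 ] [397.1 207.1]
h2 [ 0.5437 -0.1418  0.157 ] [385.4 242.5]
ringc [ 0.5776 -0.1537  0.157 ] [391.1 224.6]
screwL [0.5609 0.2208 0.053 ] [201.1 244.3]
screwR [0.5532 0.1477 0.053 ] [237.1 247.5]
grip [0.5545 0.1812 0.087 ] [218.2 244.6]
end [0.5612 0.2446 0.053 ] [189.3 244.3]
end [0.5506 0.1216 0.053 ] [250.  248.6]
tray [0.663  0.2153 0.045 ] [205.  196.1]
tray [0.6489 0.1187 0.045 ] [251.8 202.1]
tray [0.5006 0.1375 0.045 ] [242.5 273.6]
tray [0.5167 0.2367 0.045 ] [193.6 266.4]
tape [0.487 0.001 0.019] [309.6 280.4]
spare [ 0.6012 -0.0044  0.008 ] [311.4 227.1]
[[-0.419  0.    -0.908]
 [ 0.908  0.    -0.419]
 [-0.    -1.    -0.   ]]
```

```bash
python3 -m crank '[[[-1,70,-44,-110,-0.4],[-1,146,-44,-230,-0.8],[-1,220,-44,-345,-1.2],[-1,293,-44,-460,-1.6],[-1,293,-44,-460,-1.9],[-1,293,-44,-460,-2.1],[-1,293,-44,-460,-2.2],[-1,293,-44,-460,-2.36],[-1,293,-44,-460,-2.36],[-1,293,-44,-460,-2.36],[-1,293,-44,-460,-2.36],[-1,293,-44,-460,-2.36]]]'
```

```text
clock: 2.25
tool_pos: [0.5779, -0.1535, 0.2706]
orientation: [-90.0, 0.0, -115.9]
force: [0.9, -0.3, 0.3]
opening: 0.0877
```

```bash
python3 -m crank '[[[-1,0,0,0,-0.1],[-1,0,0,0,-0.1],[-1,0,0,0,-0.1]]]'
python3 - <<'E'
from h import *
o=ctrl.get_obs();im=ctrl.snapshot('wrist');print(o['tool_pos'],o['orientation'],o['joint_pos'].round(1))
cv2.imwrite('pics/w1.png',im[:,:,::-1])
np.savez('w1.npz',p=o['tool_pos'],r=o['orientation'])
print(ctrl.find_in('wrist','ring'))
E
```

```text
clock: 2.62
tool_pos: [0.5778, -0.1538, 0.2706]
orientation: [-90.0, 0.0, -110.7]
force: [1.1, 0.1, 0.8]
opening: 0.0876
[ 0.57776536 -0.15383154  0.27062414] [-8.99953087e+01  4.00925677e-03 -1.10690866e+02] [  3.8  11.9  -5.5  -0.  -72.6  65.5]
[{'extent': [262.1, 192.4, 98.6, 95.8], 'confidence': 0.74}]
```

View pics/w1.png

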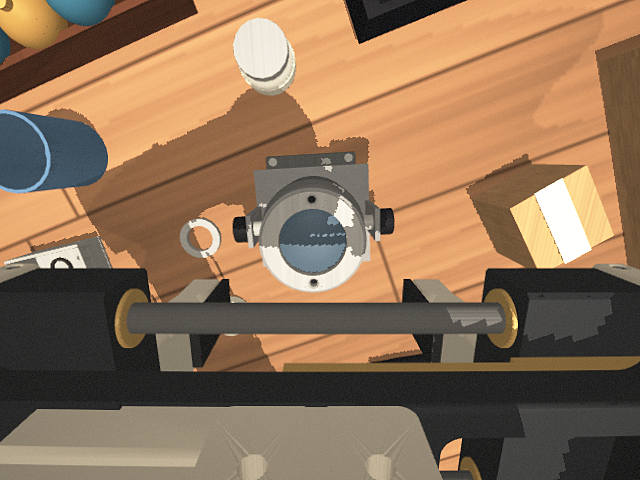

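The wrist picture shows the ring around (312,240), with dark holes at about (312,199) and (314,283).

```bash
cat >> h.py <<'E'
def dark(g,u,v,r=7):
    """centroid of a dark blob near u,v"""
    u0,v0=int(round(u)),int(round(v));p=g[v0-r:v0+r+1,u0-r:u0+r+1].astype(float)
    yy,xx=np.mgrid[-r:r+1,-r:r+1];bg=np.median(p);w=np.clip(bg*0.75-p,0,None)*(xx**2+yy**2<=r*r)
    return u0+(w*xx).sum()/w.sum(),v0+(w*yy).sum()/w.sum()
E
python3 - <<'E'
from h import *
im=cv2.imread('pics/w1.png');g=cv2.cvtColor(im,cv2.COLOR_BGR2GRAY)
z=np.load('w1.npz');o=dict(tool_pos=z['p'],orientation=z['r']);c=cam('wrist',o)
P=[]
for q in((312,199),(314,283)):
    q2=dark(g,*q);X=onz(c,q2,.157);P.append(X);print(q2,X.round(4))
d=P[0]-P[1];print('dist',np.linalg.norm(d),'ang',np.degrees(np.arctan2(d[1],d[0])),'mid',(P[0]+P[1])/2)
cr=im[180:300,250:380];cv2.imwrite('pics/w1c.png',cv2.resize(cr,None,fx=5,fy=5,interpolation=cv2.INTER_CUBIC))
E
```

```text
(np.float64(311.2579335238382), np.float64(198.9251767183035)) [ 0.6129 -0.1634  0.157 ]
(np.float64(313.35969415619877), np.float64(281.83047515019115)) [ 0.5454 -0.1396  0.157 ]
dist 0.07160242947651667 ang -19.378256539345568 mid [ 0.57917695 -0.15152146  0.157     ]
```

View pics/w1c.png

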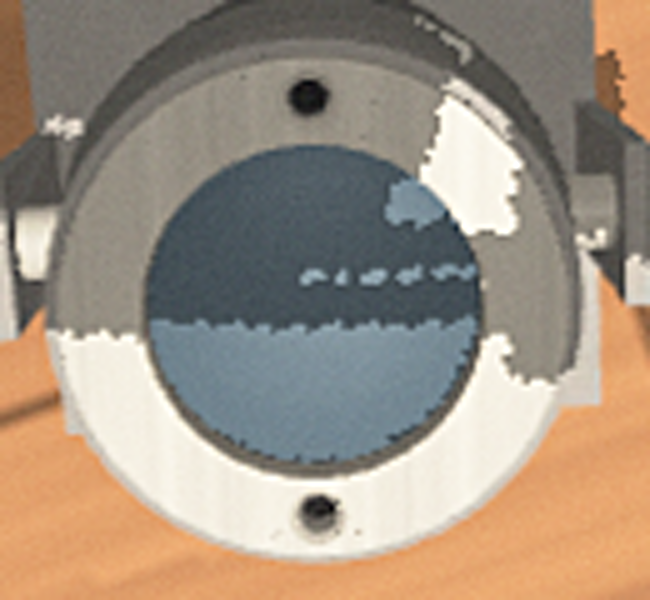

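```bash
python3 -m crank '[[[-1,-55,0,-25,0.18],[-1,-110,0,-50,0.36],[-1,-165,0,-75,0.54],[-1,-220,30,-100,0.72],[-1,-270,60,-125,0.9],[-1,-307,100,-140,1.08],[-1,-307,100,-140,1.26],[-1,-307,100,-140,1.297],[-1,-307,100,-140,1.297],[-1,-307,100,-140,1.297]]]'
python3 - <<'E'
from h import *
o=ctrl.get_obs();im=ctrl.snapshot('wrist');print(o['tool_pos'],o['orientation'],o['joint_pos'].round(1))
cv2.imwrite('pics/w2.png',im[:,:,::-1])
np.savez('w2.npz',p=o['tool_pos'],r=o['orientation'])
print(ctrl.find_in('wrist','spanner_grip'))
print(ctrl.find_in('wrist','tray'))
E
```

```text
clock: 3.98
tool_pos: [0.5546, 0.1827, 0.1708]
orientation: [-90.0, 0.0, 175.2]
force: [0.3, 0.8, 0.9]
opening: 0.0877
[0.55462762 0.18265354 0.17077572] [-9.00133969e+01  1.67069187e-02  1.75158178e+02] [ 37.4  14.5 -15.6   0.  -59.9 -42.2]
[{'extent': [425.7, 231.1, 50.2, 63.9], 'confidence': 0.92}, {'extent': [302.2, 175.3, 19.6, 126.9], 'confidence': 0.74}]
[{'extent': [195.0, 176.5, 177.7, 123.3], 'confidence': 0.74}]
```

View pics/w2.png

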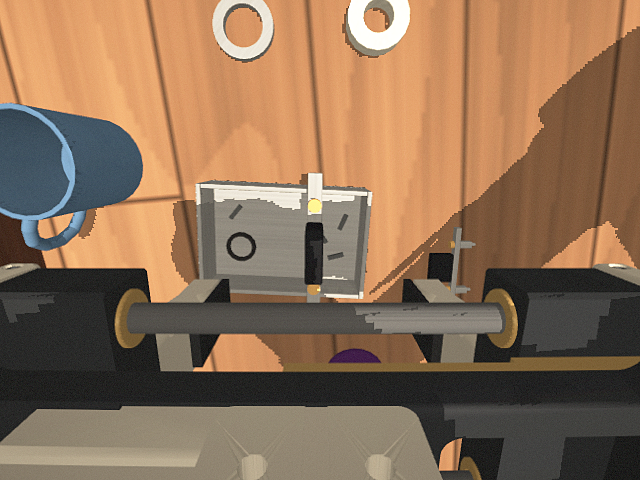

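Candidates: the spanner across the tray at (314,238), bar about 125+ px long, and the look-alike on the counter at (455,262), about 64 px long. The tray spanner is larger and fits the description. I'll check both in an enlarged crop.

Run:
```python
from h import *
im=cv2.imread('pics/w2.png')
cv2.imwrite('pics/w2c.png',cv2.resize(im[165:310,270:340],None,fx=4,fy=4,interpolation=cv2.INTER_CUBIC))
z=np.load('w2.npz');o=dict(tool_pos=z['p'],orientation=z['r']);c=cam('wrist',o)
for n,q,zz in(('screwfar',(314.5,205.5),.054),('screwnear',(315,289),.054),('far end',(315,174),.053),('blk far',(314,223),.087),('blk near',(313,283),.087)):print(n,onz(c,q,zz).round(4))
```

```text
screwfar [0.5528 0.1518 0.054 ]
screwnear [0.5586 0.2253 0.054 ]
far end [0.5502 0.1265 0.053 ]
blk far [0.5537 0.1603 0.087 ]
blk near [0.5585 0.207  0.087 ]
```

View pics/w2c.png

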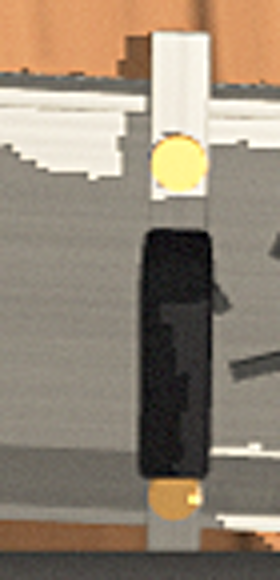

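The crop confirms it: full-size spanner, black block, brass screws at about (315,206) and (314,289). Descending to grip.

```bash
python3 -m crank '[[[-1,-1,40,-3,0],[-1,-1,80,-3,0],[-1,-1,105,-3,0],[-1,-1,117,-3,0],[-1,-1,117,-3,0],[1,-1,117,-3,0],[1,-1,117,-3,0],[1,-1,117,-3,0],[1,-1,117,-3,0],[1,-1,117,-3,0],[1,-1,117,-3,0],[1,-1,117,-3,0]]]';python3 -m crank '[[[1,0,0,0,0],[1,0,0,0,0],[1,0,0,0,0]]]'
```

```text
clock: 5.62
tool_pos: [0.5557, 0.1857, 0.0535]
orientation: [-90.0, -0.0, 175.1]
force: [0.7, 0.1, -0.3]
opening: 0.0232
clock: 6.0
tool_pos: [0.5558, 0.1857, 0.0536]
orientation: [-90.0, 0.0, 175.1]
force: [1.3, -0.9, 0.2]
opening: 0.0139
```

```bash
python3 -m crank '[[[1,0,0,0,0],[1,0,-10,0,0],[1,0,-50,0,0],[1,0,-110,0,0],[1,0,-170,0,0],[1,0,-200,0,0],[1,0,-200,0,0],[1,0,-200,0,0]]]'
python3 - <<'E'
from h import *
o=ctrl.get_obs();im=ctrl.snapshot('wrist');print(o['tool_pos'],o['orientation'],o['joint_pos'].round(1),o['opening'],o['force'])
cv2.imwrite('pics/w3.png',im[:,:,::-1])
np.savez('w3.npz',p=o['tool_pos'],r=o['orientation'])
im2=ctrl.snapshot('side');cv2.imwrite('pics/s3.png',cv2.resize(im2[200:370,200:420,::-1],None,fx=3,fy=3))
cv2.imwrite('pics/w3c.png',cv2.resize(im[160:320,220:420,::-1],None,fx=4,fy=3.7,interpolation=cv2.INTER_CUBIC))
E
```

```text
clock: 7.0
tool_pos: [0.555, 0.1854, 0.253]
orientation: [-90.0, -0.1, 175.1]
force: [-0.5, -1.7, -2.1]
opening: 0.0137
[0.55499103 0.18542274 0.25298922] [-8.99897648e+01 -6.72554900e-02  1.75116976e+02] [ 37.6  11.2  -8.6  -0.  -70.2 -42.5] 0.01366786578429069 [-0.53041738 -1.7430075  -2.117268  ]
```

View pics/w3.png

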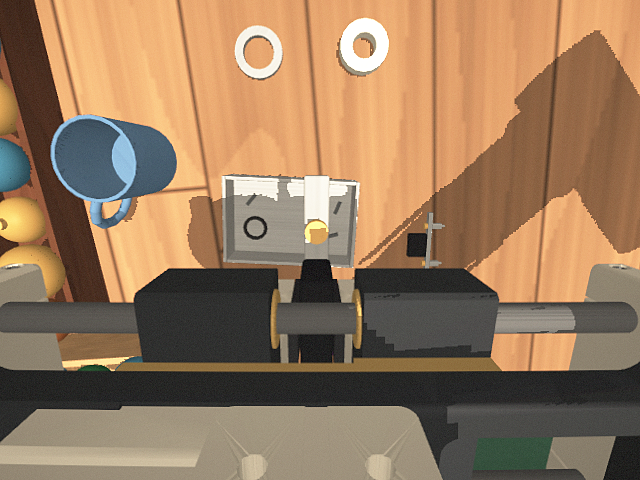

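View pics/s3.png

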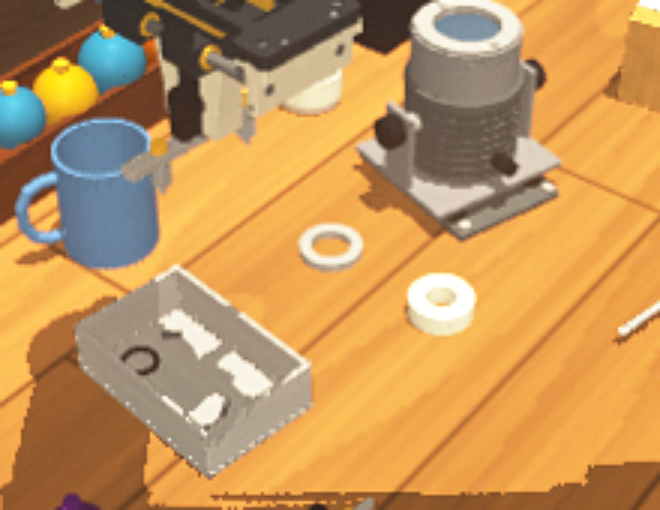

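Run:
```python
from h import *
im=cv2.imread('pics/w3.png')
cv2.imwrite('pics/w3c.png',cv2.resize(im[165:270,280:355],None,fx=6,fy=5.5,interpolation=cv2.INTER_CUBIC))
z=np.load('w3.npz');o=dict(tool_pos=z['p'],orientation=z['r']);c=cam('wrist',o)
Rt=R.from_euler('xyz',o['orientation'],degrees=True).as_matrix()
def tl(q,ty): return (Rt.T@(onz(c,q,o['tool_pos'][2]-ty)-o['tool_pos'])).round(4)
print('end L',tl((304,176),.0005),'end R',tl((329,176),.0005),'screw',tl((316,232),-.002),tl((316,232),.0))
cs=cam('side')
for q in((253.3,249),(281.7,232.3)):
    print('side',(Rt.T@(onz(cs,q,o['tool_pos'][2]+.002)-o['tool_pos'])).round(4))
```

```text
end L [-0.0052  0.0005  0.0601] end R [0.0064 0.0005 0.0601] screw [ 0.0004 -0.002   0.034 ] [0.0004 0.     0.0335]
side [ 0.0027 -0.002  -0.0377]
side [ 0.0014 -0.002   0.0349]
```

View pics/w3c.png

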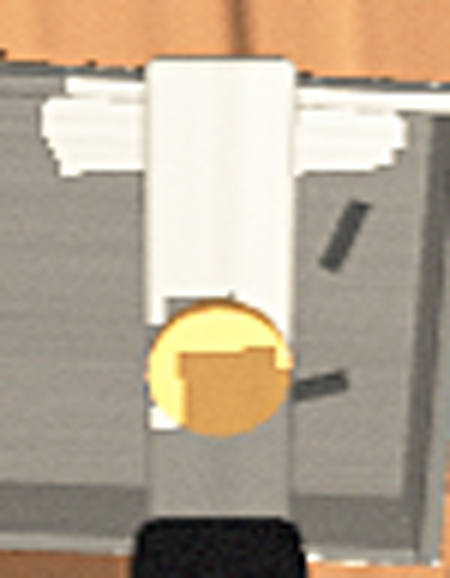

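Run:
```python
from h import *
z=np.load('w1.npz');o=dict(tool_pos=z['p'],orientation=z['r']);c=cam('wrist',o)
A=onz(c,(311.4,199.1),.157);B=onz(c,(313.6,282.4),.157);m=(A+B)/2;d=A-B
ang=np.degrees(np.arctan2(d[1],d[0]));print(A,B,m,ang,np.linalg.norm(d))
psi=ang-90;Rg=R.from_euler('xyz',[-90,0,psi],degrees=True).as_matrix();print(Rg.round(3))
T=m-Rg@np.array([.0004,0,-.0018]);print('T',T,psi)
ob=ctrl.get_obs();Rt=R.from_euler('xyz',ob['orientation'],degrees=True).as_matrix()
T[2]=ob['tool_pos'][2];print('shift mm',(Rt.T@(T-ob['tool_pos'])*1000).round(1),'turn',-np.radians((psi-ob['orientation'][2]+180)%360-180))
```

```text
[ 0.6131087 -0.1637273  0.157    ] [ 0.54520931 -0.13993526  0.157     ] [ 0.579159   -0.15183128  0.157     ] -19.310530112514396 0.0719471160720431
[[-0.331  0.     0.944]
 [-0.944 -0.    -0.331]
 [ 0.    -1.     0.   ]]
T [ 0.58099001 -0.15204902  0.157     ] -109.3105301125144
shift mm [-5.460e+01  3.000e-01  3.339e+02] turn -1.318935466276783
```

```bash
python3 -m crank '[[[1,-9,0,50,-0.16],[1,-18,0,100,-0.32],[1,-27,0,150,-0.48],[1,-36,0,200,-0.64],[1,-45,0,250,-0.8],[1,-54,0,300,-0.96],[1,-54.6,0,334,-1.1],[1,-54.6,0,334,-1.25],[1,-54.6,0,334,-1.319],[1,-54.6,0,334,-1.319],[1,-54.6,0,334,-1.319],[1,-54.6,0,334,-1.319]]]'
python3 - <<'E'
from h import *
o=ctrl.get_obs();print(o['tool_pos'],o['orientation'],o['opening'],o['force'],o['moment'])
Rg=R.from_euler('xyz',[-90,0,-109.31],degrees=True).as_matrix()
print('err to go (tool mm)',(Rg.T@(np.array([.5810,-.1520,.253])-o['tool_pos'])*1000).round(2))
for n in('wrist','side'):
    im=ctrl.snapshot(n);cv2.imwrite(f'pics/{n[0]}4.png',im[:,:,::-1])
cv2.imwrite('pics/s4c.png',cv2.resize(im[150:290,290:430,::-1],None,fx=4.2,fy=4.2,interpolation=cv2.INTER_CUBIC))
E
```

```text
clock: 8.6
tool_pos: [0.5817, -0.1516, 0.2533]
orientation: [-90.0, -0.0, -109.3]
force: [-0.8, 0.0, -2.7]
opening: 0.0138
[ 0.58172343 -0.1515575   0.25329412] [-9.00267143e+01 -8.15648234e-03 -1.09332799e+02] 0.013751397820637825 [-0.79707656  0.00955112 -2.68924608] [-0.11206385  0.17074035  0.01641797]
err to go (tool mm) [ 0.66  0.29 -0.54]
```

View pics/w4.png

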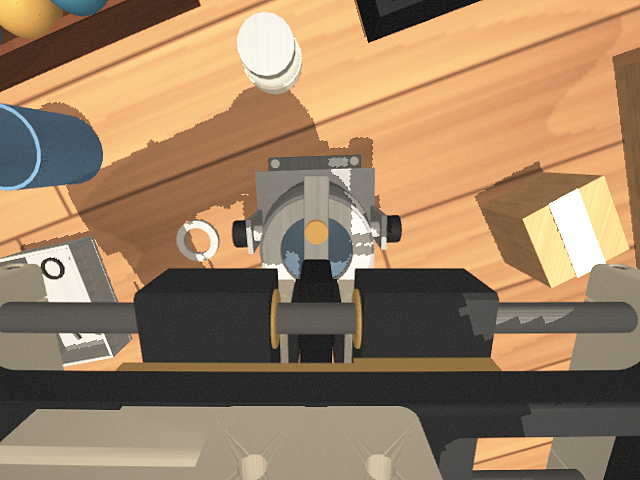

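View pics/s4c.png

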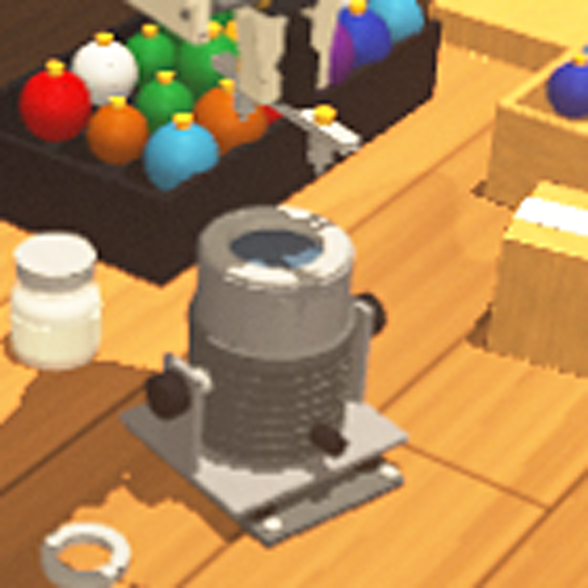

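```bash
python3 -m crank '[[[1,0.6,30,-0.5,0],[1,0.6,50,-0.5,0],[1,0.6,57,-0.5,0],[1,0.6,57,-0.5,0],[1,0.6,57,-0.5,0]]]'
python3 - <<'E'
from h import *
Rg=R.from_euler('xyz',[-90,0,-109.31],degrees=True).as_matrix()
for i in range(2):
  o=ctrl.get_obs();print(o['tool_pos'],o['orientation'],o['opening'],o['force'],o['moment'])
  print('err to go (tool mm)',(Rg.T@(np.array([.5810,-.1520,.196])-o['tool_pos'])*1000).round(2))
  im=ctrl.snapshot(('wrist','side')[i])
  if i==0: cv2.imwrite('pics/w5.png',cv2.resize(im[140:280,220:420,::-1],None,fx=4,fy=4,interpolation=cv2.INTER_CUBIC))
cv2.imwrite('pics/s5c.png',cv2.resize(im[170:250,310:410,::-1],None,fx=7,fy=7,interpolation=cv2.INTER_CUBIC))
E
```

```text
clock: 9.32
tool_pos: [0.5817, -0.1522, 0.1976]
orientation: [-89.9, 0.0, -109.3]
force: [-0.5, -0.5, -1.2]
opening: 0.0139
[ 0.58173225 -0.15222233  0.19761241] [-8.99125064e+01  1.74759315e-02 -1.09292166e+02] 0.013910414725688165 [-0.53457826 -0.45224739 -1.23954845] [-0.06028284  0.12674981  0.01208163]
err to go (tool mm) [ 0.03  1.61 -0.76]
[ 0.58171154 -0.15222273  0.19759643] [-8.99090917e+01  2.19818646e-02 -1.09293138e+02] 0.013716917156935914 [ 0.51118595  0.26638906 -1.76658099] [-0.0774014   0.18012272  0.04756203]
err to go (tool mm) [ 0.03  1.6  -0.75]
```

View pics/w5.png

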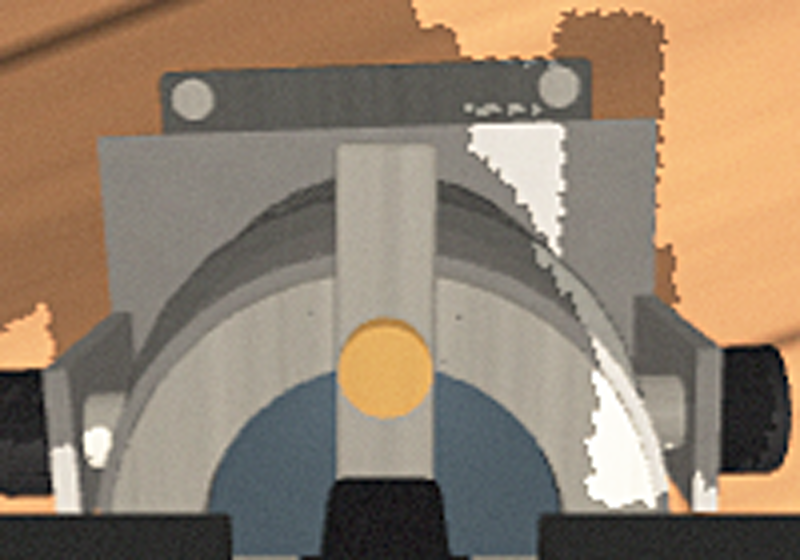

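View pics/s5c.png

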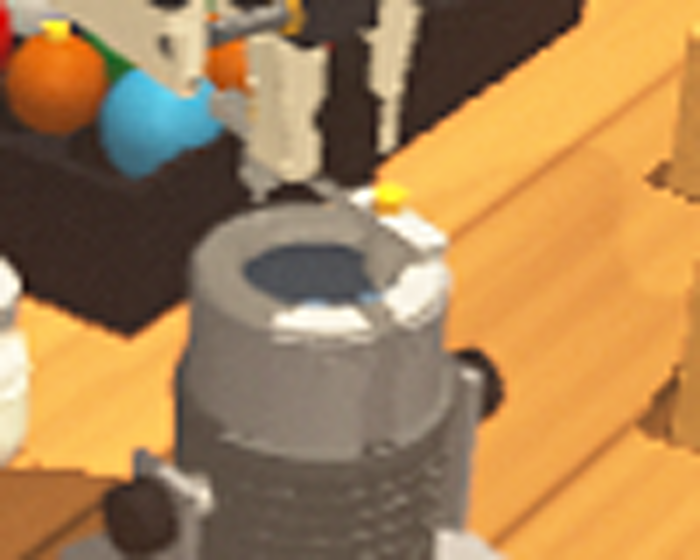

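Run:
```python
from h import *
cs=cam('side')
A=np.array([.6131,-.1637,.157]);B=np.array([.5452,-.1399,.157]);m=(A+B)/2
s0=np.array([170*0+310,170]);f=lambda P:((proj(cs,P)-s0)*7).round(0).tolist()
print('holes',f([A,B,m]));up=np.array([0,0,.0235+.005+.002])
print('screws exp',f([A+up,B+up]))
cw=cam('wrist',ctrl.get_obs());print('wrist holes',((proj(cw,[A,B])-[220,140])*4).round(0))
print('ring top dims side'); 
t=np.linspace(0,6.28,9)[:-1];print(f(m+np.c_[.043*np.cos(t),.043*np.sin(t),0*t]))
```

```text
holes [[257.0, 216.0], [379.0, 306.0], [317.0, 260.0]]
screws exp [[261.0, 141.0], [385.0, 230.0]]
wrist holes [[386. 310.]
 [385. 744.]]
ring top dims side
[[217.0, 221.0], [196.0, 267.0], [247.0, 311.0], [341.0, 325.0], [420.0, 301.0], [436.0, 254.0], [383.0, 212.0], [294.0, 198.0]]
```

```bash
python3 -m crank '[[[1,0,3,-0.7,0],[1,0,6,-0.7,0],[1,0,8,-0.7,0],[1,0,8,-0.7,0]]]'; python3 -m crank '[[[1,0,1,0,0],[1,0,2,0,0],[1,0,2,0,0]]]'
```

```text
clock: 9.93
tool_pos: [0.5803, -0.1519, 0.1883]
orientation: [-90.0, -0.0, -109.3]
force: [-0.5, -0.1, -0.9]
opening: 0.0138
clock: 10.3
tool_pos: [0.5804, -0.1519, 0.1865]
orientation: [-90.0, 0.0, -109.3]
force: [-0.3, -0.5, -0.7]
opening: 0.014
```

```bash
python3 -m crank '[[[1,0,1,0.3,0],[1,0,2,0.3,0],[1,0,2.5,0.3,0],[1,0,2.5,0.3,0],[1,0,2.5,0.3,0]]]'; python3 -m crank '[[[1,0,0.5,0,0],[1,0,1,0,0],[1,0,1,0,0]]]'
```

```text
clock: 10.92
tool_pos: [0.5808, -0.152, 0.1841]
orientation: [-90.0, 0.0, -109.3]
force: [-0.2, -0.4, -1.9]
opening: 0.0142
clock: 11.3
tool_pos: [0.5808, -0.1521, 0.1832]
orientation: [-90.0, 0.0, -109.3]
force: [-0.7, 0.3, -0.5]
opening: 0.0138
```

```bash
python3 -m crank '[[[1,0,0.5,0,0],[1,0,1,0,0],[1,0,1,0,0]]]'; python3 -c "
from h import *
o=ctrl.get_obs();print(o['force'],o['moment'])
im=ctrl.snapshot('side');cv2.imwrite('pics/s6c.png',cv2.resize(im[170:250,310:410,::-1],None,fx=7,fy=7,interpolation=cv2.INTER_CUBIC))
o=ctrl.get_obs();print(o['force'],o['moment'])
"
```

```text
clock: 11.68
tool_pos: [0.5808, -0.152, 0.1824]
orientation: [-90.0, 0.0, -109.3]
force: [-1.1, -0.1, 2.9]
opening: 0.0139
[-1.10019773 -0.1299152   2.94739977] [0.18123006 0.62238922 0.01029742]
[-0.60589049  1.00155772  2.72243367] [ 0.15748724  0.62485221 -0.03042829]
```

View pics/s6c.png

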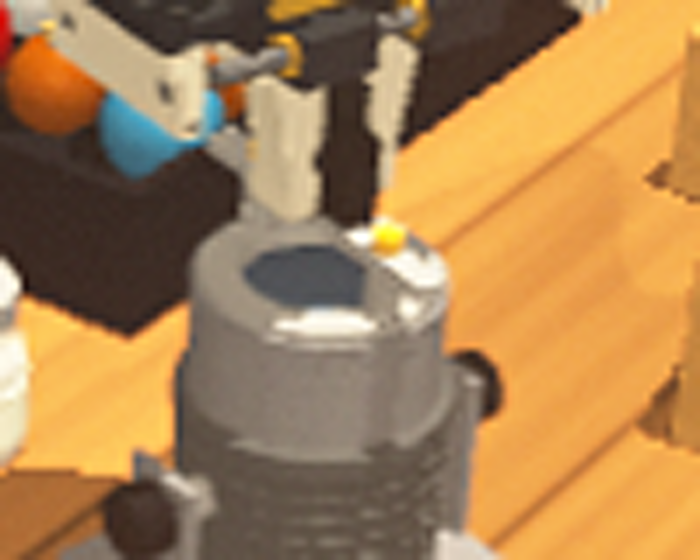

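Both shoulders are seated. Contact came at TCP z of about 0.183, which matches 7 mm of pin engagement. Turning clockwise in stages.

```bash
python3 -m crank '[[[1,0.1,0,0,0.05],[1,0.2,0,0,0.1],[1,0.3,0,0,0.15],[1,0.4,0,0,0.2],[1,0.5,0,-0.1,0.25],[1,0.5,0,-0.1,0.3],[1,0.5,0,-0.1,0.3]]]'; python3 -c "
from h import *
o=ctrl.get_obs();print(o['force'],o['moment'])"
python3 -m crank '[[[1,0.1,0,0,0.05],[1,0.2,0,-0.1,0.1],[1,0.2,0,-0.1,0.1]]]'; python3 -c "
from h import *
o=ctrl.get_obs();print(o['force'],o['moment'])"
```

```text
clock: 12.6
tool_pos: [0.5807, -0.1525, 0.1823]
orientation: [-90.0, 0.0, -126.4]
force: [-0.9, 0.6, 4.5]
opening: 0.0139
[-0.94554171  0.62370729  4.53772913] [0.06109099 0.39936334 0.06210005]
clock: 12.98
tool_pos: [0.5805, -0.1526, 0.1823]
orientation: [-90.0, 0.0, -132.1]
force: [-0.6, -0.9, 3.0]
opening: 0.0136
[-0.64456343 -0.91691066  3.02121753] [-0.09773747  0.30940249  0.06637607]
```

```bash
cat > st.py <<'E'
from h import *
o=ctrl.get_obs();print(o['clock'],'F',o['force'].round(2),'M',o['moment'].round(3),'yaw',o['orientation'][2].round(2),'turned',round(np.radians(-109.3-o['orientation'][2]),3))
E
python3 -m crank '[[[1,0.1,0,0,0.03],[1,0.2,0,-0.1,0.06]]]'>/dev/null; python3 st.py;python3 -m crank '[[[1,0.1,0,0,0.03],[1,0.2,0,-0.1,0.06]]]'>/dev/null; python3 st.py;python3 -m crank '[[[1,0,0,0,0.03],[1,0.1,0,0,0.06]]]'>/dev/null; python3 st.py;python3 -m crank '[[[1,0,0,0,0.02],[1,0,0,0,0.04]]]'>/dev/null; python3 st.py
```

```text
13.225 F [ 0.56 -0.47  4.06] M [-0.233  0.032  0.296] yaw -135.72 turned 0.461
13.475 F [ 0.93 -0.97  3.61] M [-0.396 -0.316  0.262] yaw -139.19 turned 0.522
13.725 F [ 1.75 -2.12  4.81] M [-0.413 -0.526  0.338] yaw -142.63 turned 0.582
13.975 F [ 2.17 -1.41  4.04] M [-0.585 -0.691  0.295] yaw -144.89 turned 0.621
```

```bash
for i in 1; do python3 -m crank '[[[1,0,0,0,0.02],[1,0,0,0,0.04]]]'>/dev/null; python3 st.py;python3 -m crank '[[[1,0,0,0,0.02],[1,0,0,0,0.04]]]'>/dev/null; python3 st.py;python3 -m crank '[[[1,0,0,0,0.02],[1,0,0,0,0.04]]]'>/dev/null; python3 st.py; done
```

```text
14.225 F [ 1.52 -1.17  4.26] M [-0.509 -0.623  0.581] yaw -147.17 turned 0.661
14.475 F [ 1.39 -0.92  4.14] M [-0.288 -0.584  0.788] yaw -149.45 turned 0.701
14.725 F [0.34 0.76 4.52] M [ 0.418 -0.032  0.885] yaw -151.76 turned 0.741
```

```bash
python3 -m crank '[[[1,0,0,0,0],[1,0,0,0,0]]]'>/dev/null; python3 st.py
python3 - <<'E'
from h import *
im=ctrl.snapshot('wrist');cv2.imwrite('pics/w7.png',cv2.resize(im[140:280,220:420,::-1],None,fx=4,fy=4,interpolation=cv2.INTER_CUBIC))
E
```

```text
14.975 F [0.59 1.04 5.01] M [ 0.538 -0.093  0.761] yaw -151.68 turned 0.74
```

View pics/w7.png

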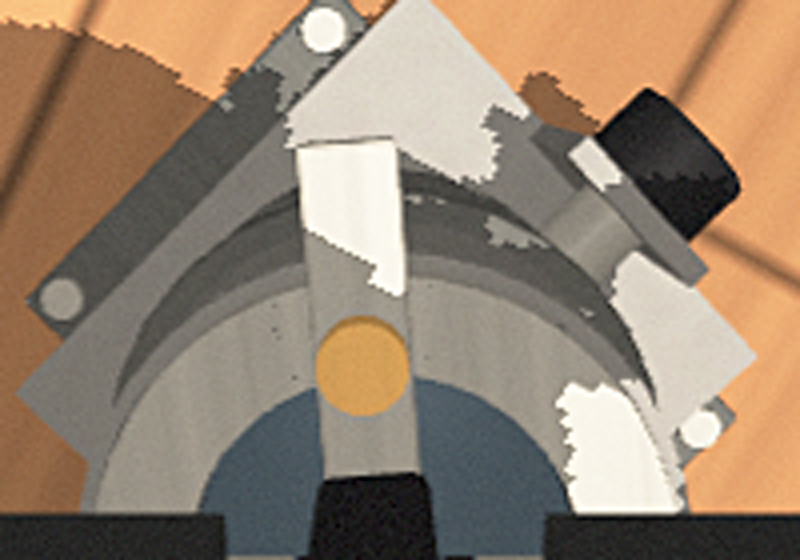

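```bash
python3 -m crank '[[[1,0,0,0,-0.015],[1,0,0,0,-0.03],[1,0,0,0,-0.03]]]'>/dev/null; python3 st.py; python3 -m crank '[[[1,0,-1,0,0],[1,0,-2.5,0,0],[1,0,-4,0,0]]]'>/dev/null; python3 st.py
```

```text
15.4 F [-0.81  1.69  5.57] M [0.853 0.061 0.564] yaw -149.97 turned 0.71
15.775 F [ 3.61  1.36 -6.87] M [ 0.362 -1.311  0.513] yaw -150.0 turned 0.71
```

```bash
python3 -m crank '[[[1,0,1,0,-0.015],[1,0,1,0,-0.03]]]'>/dev/null; python3 st.py; python3 -m crank '[[[1,0,0,0,-0.01],[1,0,0,0,-0.02]]]'>/dev/null; python3 st.py
```

```text
16.025 F [ 2.13  2.52 -4.19] M [ 0.794 -0.812  0.159] yaw -148.22 turned 0.679
16.275 F [ 0.52  2.27 -2.51] M [ 0.817 -0.138  0.065] yaw -147.09 turned 0.66
```

```bash
python3 -m crank '[[[1,0,-2,0,0],[1,0,-4,0,0],[1,0,-4,0,0]]]'; python3 st.py; python3 -m crank '[[[1,0,-4,0,0],[1,0,-10,0,0],[1,0,-20,0,0],[1,0,-40,0,0],[1,0,-75,0,0],[1,0,-75,0,0],[1,0,-75,0,0]]]'; python3 st.py
python3 - <<'E'
from h import *
o=ctrl.get_obs();im=ctrl.snapshot('wrist');np.savez('w8.npz',p=o['tool_pos'],r=o['orientation'])
cv2.imwrite('pics/w8.png',im[:,:,::-1]);cv2.imwrite('pics/w8c.png',cv2.resize(im[140:280,220:420,::-1],None,fx=4,fy=4,interpolation=cv2.INTER_CUBIC))
im=ctrl.snapshot('side');cv2.imwrite('pics/s8c.png',cv2.resize(im[130:250,290:430,::-1],None,fx=5,fy=5,interpolation=cv2.INTER_CUBIC))
E
```

```text
clock: 16.65
tool_pos: [0.5798, -0.1532, 0.1896]
orientation: [-90.0, 0.0, -147.1]
force: [0.5, -1.0, -2.1]
opening: 0.0142
16.65 F [ 0.46 -0.97 -2.06] M [ 0.052  0.188 -0.052] yaw -147.12 turned 0.66
clock: 17.52
tool_pos: [0.5796, -0.1526, 0.2641]
orientation: [-90.0, 0.0, -147.1]
force: [-0.2, -0.1, -2.1]
opening: 0.0139
17.525 F [-0.17 -0.13 -2.07] M [-0.001  0.193 -0.004] yaw -147.12 turned 0.66
```

View pics/w8c.png

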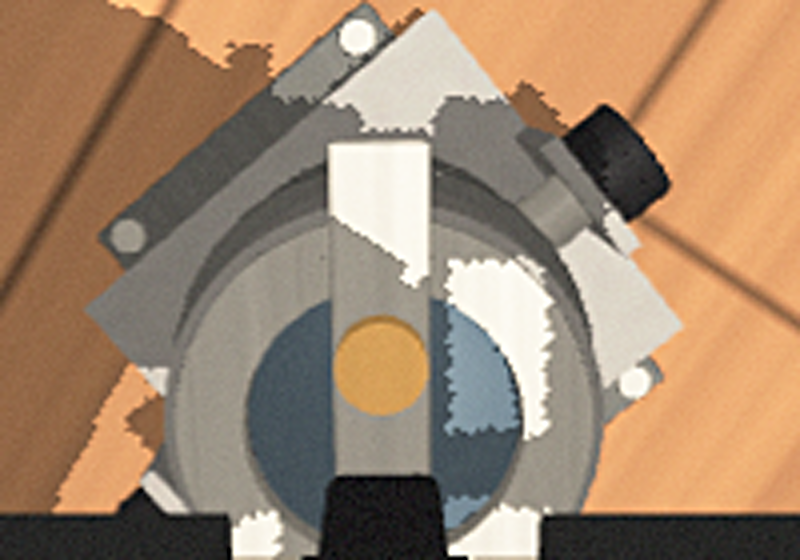

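View pics/s8c.png

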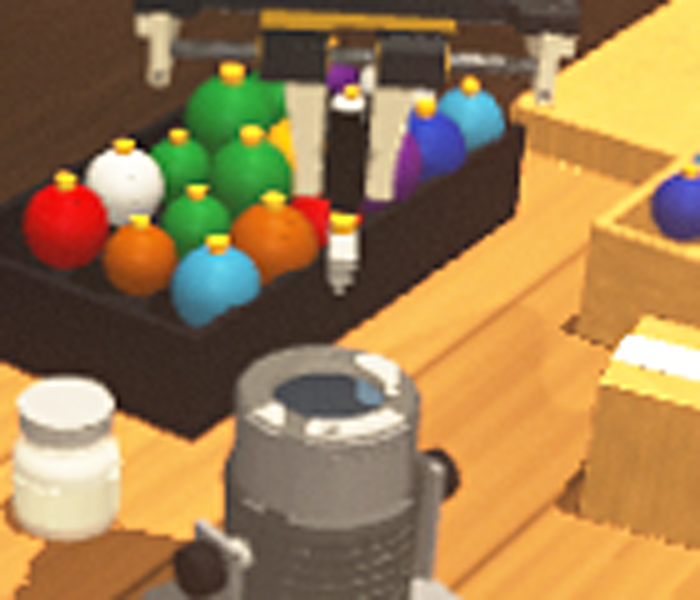

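```bash
python3 -m crank '[[[1,-25,0,-45,0.1],[1,-50,0,-90,0.2],[1,-75,0,-136,0.3],[1,-100,0,-181,0.4],[1,-125,0,-227,0.5],[1,-150,0,-272,0.6],[1,-163.6,0,-297,0.66],[1,-163.6,0,-297,0.66],[1,-163.6,0,-297,0.66],[1,-163.6,0,-297,0.66]]]'
python3 - <<'E'
from h import *
o=ctrl.get_obs();print(o['tool_pos'],o['orientation'])
Rt=R.from_euler('xyz',o['orientation'],degrees=True).as_matrix()
print('to go',(Rt.T@(np.array([.5557,.1856,.054])-o['tool_pos'])*1000).round(1))
im=ctrl.snapshot('top');cv2.imwrite('pics/t9.png',cv2.resize(im[180:340,160:440,::-1],None,fx=2.8,fy=2.8,interpolation=cv2.INTER_CUBIC))
im=ctrl.snapshot('wrist');cv2.imwrite('pics/w9.png',im[:,:,::-1])
E
```

```text
clock: 18.88
tool_pos: [0.5559, 0.1845, 0.2638]
orientation: [-90.0, -0.0, 175.0]
force: [0.3, -0.4, -1.0]
opening: 0.0139
[0.55589025 0.18451963 0.26384672] [-8.99768579e+01 -2.05223488e-02  1.75038725e+02]
to go [ 2.000e-01  2.098e+02 -1.100e+00]
```

View pics/t9.png

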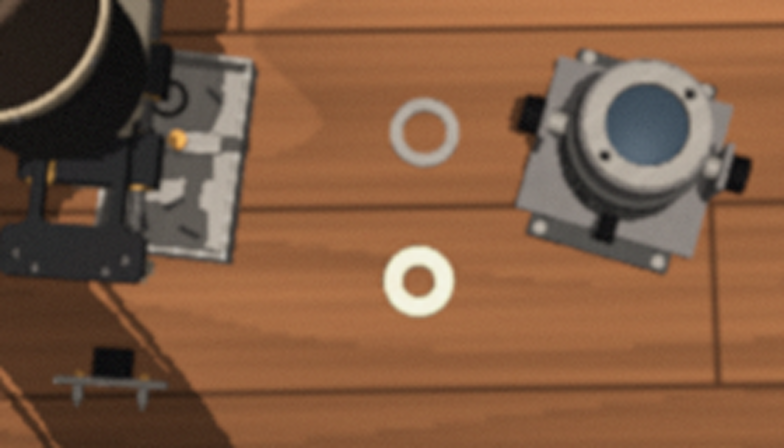

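View pics/w9.png

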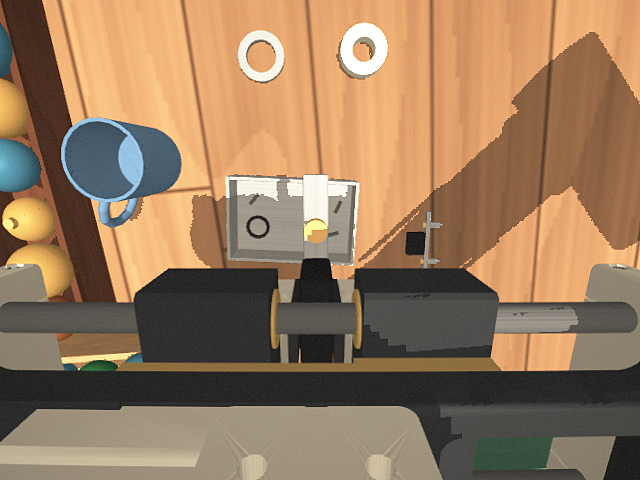

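The top view shows the holes moved from (664,76)/(631,175) to (690,94)/(605,156) in the crop. That is about 0.62 rad clockwise, so the ring stayed where it stopped. The bystanders haven't moved. Lowering the spanner now.

```bash
python3 -m crank '[[[1,0,50,-1,0],[1,0,100,-1,0],[1,0,150,-1,0],[1,0,185,-1,0],[1,0,200,-1,0],[1,0,206,-1,0],[1,0,208,-1,0],[1,0,208,-1,0]]]'; python3 st.py;  python3 -m crank '[[[1,0,1,0,0],[1,0,1.5,0,0],[1,0,1.5,0,0]]]'; python3 st.py
```

```text
clock: 19.98
tool_pos: [0.5567, 0.1868, 0.0572]
orientation: [-90.1, 0.1, 175.1]
force: [-0.3, 0.3, -0.4]
opening: 0.014
19.975 F [-0.25  0.29 -0.44] M [ 0.065  0.101 -0.05 ] yaw 175.08 turned -4.963
clock: 20.35
tool_pos: [0.556, 0.1865, 0.0547]
orientation: [-90.0, 0.0, 175.1]
force: [-0.3, 0.2, -1.8]
opening: 0.0137
20.35 F [-0.29  0.15 -1.8 ] M [ 0.029  0.075 -0.072] yaw 175.08 turned -4.963
```

```bash
python3 -m crank '[[[1,0,0.7,0,0],[1,0,1.2,0,0],[1,0,1.2,0,0],[1,0,1.2,0,0]]]'; python3 st.py
```

```text
clock: 20.85
tool_pos: [0.5561, 0.1865, 0.0536]
orientation: [-90.0, 0.0, 175.1]
force: [-0.8, -0.8, 2.5]
opening: 0.0136
20.85 F [-0.77 -0.76  2.52] M [-0.049  0.405 -0.026] yaw 175.08 turned -4.963
```

```bash
python3 -m crank '[[[-1,0,0,0,0],[-1,0,0,0,0],[-1,0,0,0,0],[-1,0,0,0,0],[-1,0,0,0,0],[-1,0,0,0,0],[-1,0,-20,0,0],[-1,0,-60,0,0],[-1,0,-120,0,0],[-1,0,-120,0,0]]]'
python3 - <<'E'
from h import *
o=ctrl.get_obs();im=ctrl.snapshot('wrist');cv2.imwrite('pics/w10.png',im[:,:,::-1])
im=ctrl.snapshot('side');cv2.imwrite('pics/s10.png',cv2.resize(im[180:410,190:420,::-1],None,fx=2.6,fy=2.6,interpolation=cv2.INTER_CUBIC))
c=cam('wrist',o);print(o['tool_pos'])
E
```

```text
clock: 22.1
tool_pos: [0.5587, 0.1879, 0.1788]
orientation: [-90.3, 0.4, 175.1]
force: [-0.6, -0.2, -0.5]
opening: 0.0877
[0.55871903 0.18793034 0.17877854]
```

View pics/w10.png

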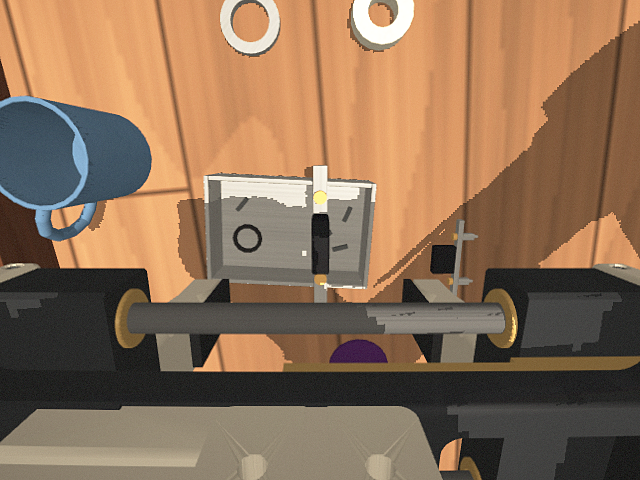

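View pics/s10.png

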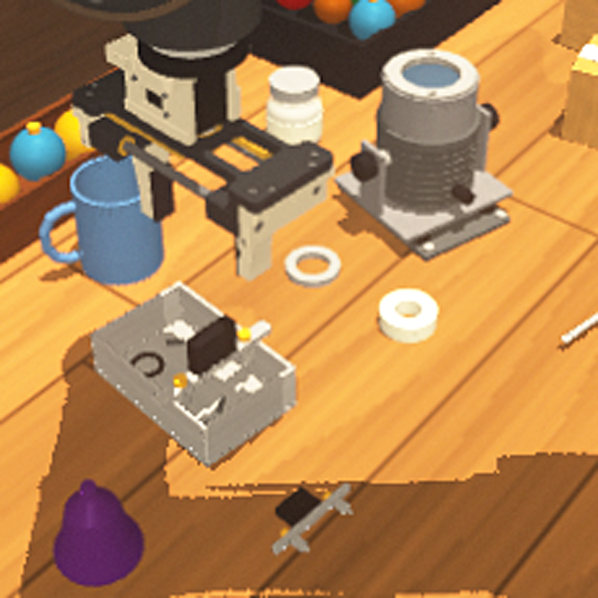

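```bash
python3 -m crank '[[[-1,0,-60,0,0],[-1,0,-100,50,0],[-1,0,-100,110,0],[-1,0,-100,170,0],[-1,0,-100,170,0],[-1,0,-100,170,0],[-1,0,-100,170,0]]]'
python3 - <<'E'
from h import *
im=ctrl.snapshot('top');cv2.imwrite('pics/t11.png',cv2.resize(im[180:340,160:440,::-1],None,fx=2.8,fy=2.8,interpolation=cv2.INTER_CUBIC))
E
```

```text
clock: 23.08
tool_pos: [0.5414, 0.018, 0.2726]
orientation: [-90.0, -0.1, 175.1]
force: [0.6, 0.2, -0.2]
opening: 0.0877
```

View pics/t11.png

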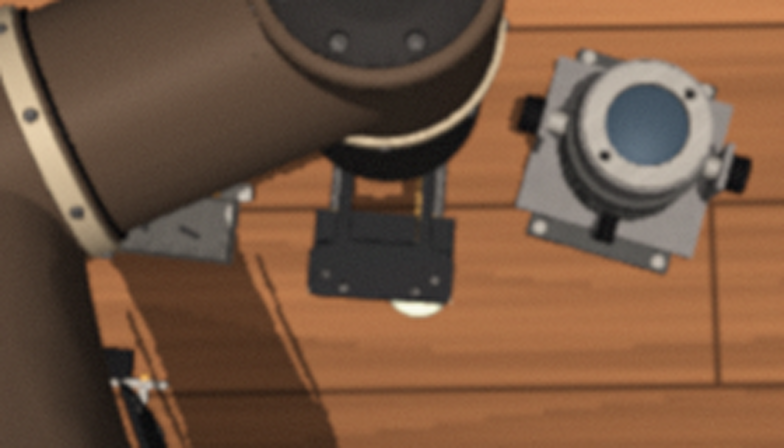

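```bash
python3 -m crank '[[[-1,0,0,0,0],[-1,0,0,0,0]]]'; python3 -c "
from plant import ctrl
print(ctrl.close_job())"
```

```text
clock: 23.38
tool_pos: [0.5414, 0.0177, 0.2732]
orientation: [-90.0, -0.0, 175.1]
force: [0.1, -0.4, 0.7]
opening: 0.0879
the job is handed in; nothing more can be done
None
```

The job is handed in at 23.4 s: I tightened the projector's lens ring with the tray spanner and laid the spanner back across the tray rims. The hand-in gave no verdict.

- **Pins in the holes:** The pins went in without resistance until the shoulders met the ring at about 5 N, at the height expected for the full 7 mm of pin.
- **Turning:** I turned clockwise at a steady 0.3 N m. At about 0.62 rad the torque started climbing, to about 0.9 N m, which I read as the stop. The spanner twisted about 4° in the grip under that load and sprang back once unloaded.
- **Ring tight:** After lifting out, the top camera showed the holes about 0.62 rad round from where they started, and they stayed there.
- **Lifting out:** My first upward pull met about 5 N beyond the spanner's weight because the pins were still wound up. I turned back until the torque was nearly zero and then lifted freely.
- **Spanner back:** It lies level with its pins inside the tray. It is within about 1 mm of where I found it, going by the gripper pose and the visible bar end. The arm hid most of the tray in the last top picture, so levelness rests on the earlier wrist and side views.
- **Surroundings:** The things nearby that I could see (tape, spare ring, mug, jar and bell) look unmoved. I did not check the screwdriver and carton at the end, but nothing I did went near them. The largest force I read was about 8 N, well under the limits.

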